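# Set the glass tumbler's click timer and start it

## Task

Set the glass tumbler's timer and start it: wind the orange dial back anticlockwise until its lug bears firmly but gently on the steel stop peg, then turn it clockwise exactly five clicks, not past the fifth, counting by feel because the worn grip has free play. Let go of the dial, then press the green start button down gently and release it. Leave the red button and the things lying about alone.

Things in the scene. Friction and masses are not known exactly. Their poses are not given: they have to be found in the camera images.
- dial (a joint): Angle of the timer dial (black disc, diameter 68 mm, white pointer mark), rad, growing clockwise from above. Sprung clicks every 0.22: 0 (red tick), 0.22 ... 1.76, one tick each; five clicks is 1.10. It starts in click 1 to 4. Leaving a click takes about 0.2 N m, falling off to halfway, whence it snaps into the next. At -0.08 the lug meets the peg; let go there, it springs back to 0.
- cap_grip (a point): Grip point on the dial's upright axis, 36 mm above the control box's top, in the orange grip bar (44 mm long, 14 mm wide, top 12 mm above this point, the disc's top 26 mm below). x runs along the bar to the pointer side, z up. The bar turns with the dial but is worn: free play of 0.11 rad either way on the dial, so a reversal first takes up 0.22 rad almost without torque.
- lug: Yellow lug on the dial disc's rim, opposite the pointer, 10 by 6 by 8 mm, 37 mm from the axis; origin under its centre. It turns with the dial.
- stop_peg: Fixed steel peg, 7 mm diameter, 12 mm tall, on the box's top beside the dial, 37 mm from its axis; origin at its foot. The lug meets it when the dial is wound back anticlockwise, and must bear on it with more than 3 N, never more than 20 N: 0.11 to 0.74 N m about the axis, plus the click's 0.2 falling to 0.05 on the way. About 0.3 to 0.45 N m at the grip is good.
- tumbler: Blue glass tumbler, fixed to the table. Origin on the table under the dial's axis; z up, its x points away from the robot at yaw 0. Control box 190 mm (x) by 370 mm (y) by 70 mm tall, centred on the origin; grey drum (diameter 150 mm, top at 212 mm) over the area from y = -170 to -460 mm and x = -120 to 120 mm in its frame.
- start (a joint): Green start button: how far it is pressed, in m; 0 is up, 0.006 is the bottom. Spring return, 1.67 N per mm: 6.7 N at 0.004, 10 N at the bottom, where it is hard; it must go down more than 0.004, with never more than 25 N on it.
- start_top (a point): Centre of the top face of the green start button (28 mm diameter); z is up. Press here straight down.
- halt (a joint): Red halt button: how far it is pressed, in m; 0 is up. Not to be pressed. The green and red buttons stand either side of the dial, about 110 mm from its axis, and may be swapped.
- halt_top (a point): Centre of the top face of the red button (28 mm diameter).
- bottle_amber: Loose amber glass bottle, 64 mm diameter, 215 mm tall; origin at its foot. Bystander.
- grit_jar: Small loose jar, 34 mm diameter, 45 mm tall, standing on the control box's far left corner; origin at its foot. Bystander.
- tile: Loose blue glass tile, 28 by 28 by 7 mm, lying on the control box's near right corner; origin under its centre. Bystander.
- hammer: Hammer lying on the table. Bystander.
- spreader: Spatula lying on the table. Bystander.

How it is judged:
On the way, in this order (a step that is already met when the one before it is completed fails the run):
1. the dial's lug bears on the stop peg with more than 3 N (contact force between lug and stop_peg above 3 N), for 0.1 s.
2. the dial rests in the fifth click (value of joint dial between 1.02 and 1.18 rad), for 0.3 s.
3. the green button is pressed down more than 4 mm, with the dial in the fifth click and the fingers off it (all of step 2 and value of joint start above 0.004 m and contact force between the fingers and cap below 0.1 N), for 0.1 s.
At the end, for the whole second after the job is handed in: The dial rests in the fifth click from the stop (1.10 rad, within 0.08), still; the green button has been pressed and has come back up, the red one is up (both within 1.5 mm) (all of step 2 and value of joint each of start, halt below 0.0015 m and velocity of joint dial between -0.05 and 0.05 rad/s); the robot touches nothing.
It fails at once if the lug is forced onto the stop peg with more than 20 N (contact force between lug and stop_peg above 20 N).
It fails at once if the dial is wound past the fifth click (beyond 1.25 rad) (value of joint dial above 1.25 rad).
It fails at once if the green button is pressed while the dial is not in the fifth click (value of joint start above 0.003 m and (value of joint dial below 0.98 rad or value of joint dial above 1.22 rad)).
It fails at once if the green button is struck or leaned on with more than 25 N (contact force between anything else and start above 25 N).
It fails at once if a bystander is moved by more than 20 mm or the red button pressed by more than 2 mm (value of joint halt above 0.002 m or distance of any of bottle_amber, tile, grit_jar, hammer, spreader from where it was at the start of the episode above 0.02 m).
It also fails if it takes over 72 s, if anything falls off the work surface, if the arm or the gripper's body presses on something with over 40 N, if the wrist force passes 120 N, or if a joint passes its speed limit or range.

## Robot

A 7-joint arm with a two-finger parallel gripper is mounted at the origin on the work surface. World frame = base frame: x ahead of the robot, y to its left, z up, the work surface at z = 0. Lengths are in m, angles in rad, forces in N, time in s.
With the tool pointing down it reaches from about 0.4 to 0.85 m from the base axis. Payload 6.9 kg.
Tool frame: the origin (TCP) lies midway between the tips of the shut fingers; the grasp point (between the pads) lies 19 mm behind it (r.grip_depth is the distance from the TCP to the grasp point, in m); z points along the fingers, y is the direction in which the jaws open and shut (so a half turn about z gives the same grasp; the last joint's range is limited). The gripper opens to 85 mm and grips with 20 to 120 N. Pads are 22 mm wide; open, the fingers measure 114 mm over their backs; the gripper's body (76 mm by 85 mm) begins 54 mm behind the grasp point. The pads swing forward as they close: fully open they stand 13 mm farther back than shut.
Start: joints at [1.345, 0.507, -0.238, 1.5, 0.126, 1.149, -0.155], TCP at [0.203, -0.591, 0.231] pointing down, gripper open.
Joint ranges: [-3.08, 3.08], [-0.24, 2.05], [-1.43, 1.35], [0, 2.5], [-1.52, 4.66], [0.17, 1.96], [-2.89, 2.89]. Speed limits (rad/s): [2.39, 2.39, 3.14, 3.14, 3.14, 3.14, 3.14].

## Interface

Orientations are given as a unit quaternion [w, x, y, z].
In Python, from station import r, optics, job gives the robot as it stands.
- The arm moves only by the tool step_arm, never from a script. Its argument "steps" is a list that holds one entry, the list of rows, each a list of 6 numbers: the shift along the world's x, y, z normalised to -1 to 1, where 1 is 0.15 m, then the turn, a rotation vector about the world's x, y, z normalised to -1 to 1, where 1 is pi/2 rad. In form: [[[tx, ty, tz, rx, ry, rz], ...]]. A call has 1 to 20 rows; each row is the pose to reach, as a shift and turn from the pose measured when the call began; what a row does not reach only later rows make up. A row lasts 1/8 s, in which the tool goes at most 62.5 mm and 10.7 degrees, less where a joint would pass 70% of its speed; a pose out of reach is approached as far as the arm can. A call with a number of a shift or a turn outside -1 to 1 is refused whole. A call with a gripper value outside its range is refused whole. "jaw" is the opening, from 0 (shut) to 1 (fully open), set as the call begins (left out, the last holds). The fingers move at their own pace and stop on an object; "squeeze" is the grip in N (left out, the last holds). Time passes only in rows, so rows that repeat a pose let the fingers close. It gives the time, the measured TCP pose, the force and the opening at its end, in the units of the state.
- r.read_state(): the state, without advancing time (a new reading comes with each control period).
- optics.snapshot(name): name is "scene" or "top" or "wrist"; returns (picture, depth): 420x560x3 uint8, red, green, blue; 420x560 float32, m along the optical axis (not along the pixel's ray), 0 where there is no reading.
- optics.camera_info(name): a dict with "camera_matrix" (3x3 intrinsics, pixels), "dist_coeffs" ([k1, k2, p1, p2, k3] as OpenCV has them; the pictures are not rectified), "R" (3x3) and "t" (3): a world point X has camera coordinates R X + t. Camera axes: x right, y down, z forward; pixel columns grow to the right and rows downward; lengths in m; the calibration is good to about 2 mm. A picture is of the moment at which its call begins: read the wrist's pose just before it. camera_info takes no time and is no camera call; for the wrist camera it gives the pose at the moment of the call.
- job.sign_off(): hands the job in, once; it reports no verdict.
The state is a dict: "t": time; "q": joint angles; "dq": joint speeds; "joint_efforts": joint torques, N m; "ee_pos": TCP position; "tool_rot": TCP orientation; "ft_force": force on the tool from outside, world axes, zero at the start; "torque": the same for the moment, N m; "width": finger opening in m.
Only numpy, scipy, OpenCV 4.12 (cv2) and the standard library are available. Lean on these libraries where they do the work, as an engineer would, in place of code of your own. Each camera call takes 0.05 s, during which the arm holds its last target.

## Working session

There is one attempt and no reset: what is moved stays moved. The work goes in short steps, Python scripts to look and compute and a tool call to move; the robot and the scene stay as the last step left them, time stands still between calls to the robot, and variables do not carry over. Pictures are saved under pics/ and viewed, and the job is handed in when it is done.

Besides the shell and the picture viewer there is one more tool, called after "Request:" as name(argument=value, ...) on one line, values as JSON. step_arm: Moves the arm, as the interface text tells. Scaled input: -1 to 1 covers 0.15 m each way for a shift and pi/2 rad each way for a turn. Its arguments: {"type":"object","properties":{"steps":{"type":"array"},"jaw":{"type":"number"},"squeeze":{"type":"number"}},"required":["steps"]}

```bash
ls; mkdir -p pics; python3 - <<'E'
from station import r, optics, job
import cv2, numpy as np
s=r.read_state()
print({k:np.round(v,4).tolist() for k,v in s.items()})
for n in ("scene","top","wrist"):
    c=optics.camera_info(n)
    p,d=optics.snapshot(n)
    cv2.imwrite(f"pics/{n}0.png",p[:,:,::-1]); np.savez(f"pics/{n}0.npz",p=p,d=d,K=c["camera_matrix"],D=c["dist_coeffs"],R=c["R"],t=c["t"])
    print(n,np.round(c["camera_matrix"],1).tolist(),np.round(c["R"],3).tolist(),np.round(c["t"],3), c["dist_coeffs"])
E
```

```text
pics
{'t': 0.0, 'q': [1.3455, 0.5083, -0.2375, 1.5012, 0.1257, 1.1489, -0.1548], 'dq': [0.0012, 0.0011, 0.0011, -0.0021, -0.0004, -0.0003, 0.0006], 'joint_efforts': [-0.0018, -62.0598, -2.1871, -24.9655, 0.0128, 0.0118, -0.0], 'ee_pos': [0.2027, -0.5906, 0.2304], 'tool_rot': [-0.0009, 0.9864, 0.1646, -0.0002], 'ft_force': [-0.2966, -0.3845, -0.5062], 'torque': [0.0018, -0.0078, -0.0352], 'width': 0.0851}
scene [[396.3, 0.0, 275.6], [0.0, 396.3, 209.5], [0.0, 0.0, 1.0]] [[0.773, 0.635, 0.0], [0.468, -0.57, -0.675], [-0.428, 0.522, -0.738]] [-0.505 -0.078  1.095] [-0.02379486  0.          0.          0.          0.        ]
top [[434.1, 0.0, 285.8], [0.0, 434.1, 204.9], [0.0, 0.0, 1.0]] [[-0.017, -1.0, 0.008], [-0.991, 0.016, -0.133], [0.132, -0.01, -0.991]] [0.181 0.485 1.059] [-0.02663377  0.          0.          0.          0.        ]
wrist [[299.8, 0.0, 277.9], [0.0, 299.8, 211.3], [0.0, 0.0, 1.0]] [[0.325, -0.946, -0.001], [-0.903, -0.311, 0.296], [-0.28, -0.095, -0.955]] [-0.625 -0.039  0.379] [-0.01906335  0.          0.          0.          0.        ]
```

View pics/top0.png

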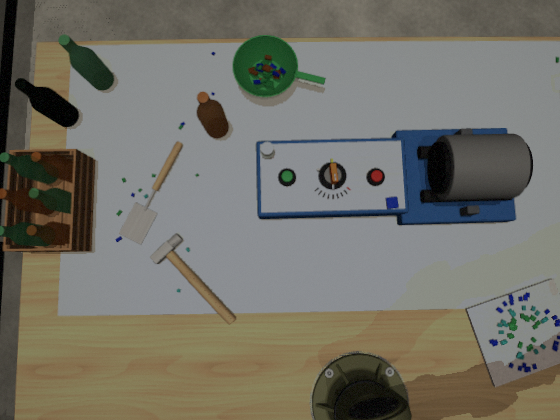

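View pics/scene0.png

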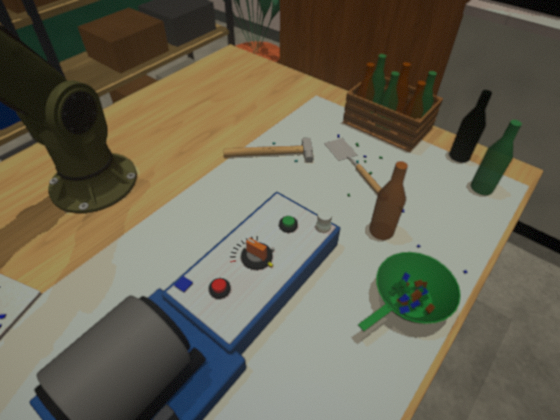

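```bash
cat > h.py <<'E'
import cv2, numpy as np
def load(n):
    z=np.load(f"pics/{n}.npz"); return z['p'],z['d'],z
def ray(z,uv):
    p=cv2.undistortPoints(np.array(uv,float).reshape(-1,1,2),z['K'],z['D']).reshape(-1,2)
    d=np.c_[p,np.ones(len(p))]
    return d
def atz(z,uv,h):
    d=ray(z,uv)@z['R']; c=-z['R'].T@z['t']
    s=(h-c[2])/d[:,2]; return c+s[:,None]*d
def atd(z,uv,dep):
    d=ray(z,uv)*np.array(dep).reshape(-1,1); return (d-z['t'])@z['R']
def blob(p,lo,hi,roi=None):
    h=cv2.cvtColor(p,cv2.COLOR_RGB2HSV); m=cv2.inRange(h,lo,hi)
    n,l,s,c=cv2.connectedComponentsWithStats(m)
    return [(s[i,4],c[i].round(1),s[i,:4]) for i in range(1,n) if s[i,4]>15],l
E
python3 - <<'E'
from h import *
p,d,z=load("top0")
for nm,lo,hi in (("green",(45,100,60),(80,255,255)),("red",(0,150,100),(4,255,255)),("orange",(5,120,120),(20,255,255)),("yellow",(24,120,100),(34,255,255)),("blue",(110,120,60),(125,255,255))):
    b,_=blob(p,lo,hi)
    for a,c,s in b:
        if 250<c[0]<420 and 135<c[1]<220:
            print(nm,a,c,s, atd(z,[c],[d[int(c[1]),int(c[0])]]).round(4))
# whites on box top
for u,v in ((300,155),(300,200),(390,155),(370,200),(265,210)):
    print(atd(z,[(u,v)],[d[v,u]]).round(4))
cv2.imwrite("pics/dialz.png",cv2.resize(p[140:215,250:420,::-1],None,fx=4.5,fy=4.5,interpolation=cv2.INTER_CUBIC))
p,d,z=load("scene0")
cv2.imwrite("pics/dialz2.png",cv2.resize(p[190:310,165:345,::-1],None,fx=4,fy=4,interpolation=cv2.INTER_CUBIC))
E
```

```text
green 102 [286.7 175.9] [281 171  12  11] [[0.55   0.1707 0.0929]]
red 92 [376.3 175.4] [371 170  11  11] [[ 0.5491 -0.0455  0.0876]]
orange 76 [333.7 171.2] [331 164   7  17] [[0.5541 0.0611 0.12  ]]
blue 118 [391.8 202.3] [386 197  12  12] [[ 0.4842 -0.082   0.079 ]]
[[0.6061 0.1368 0.0717]]
[[0.4947 0.1391 0.0694]]
[[ 0.603  -0.0853  0.0718]]
[[ 0.4921 -0.0315  0.0687]]
[[0.471  0.2241 0.0738]]
```

View pics/dialz.png

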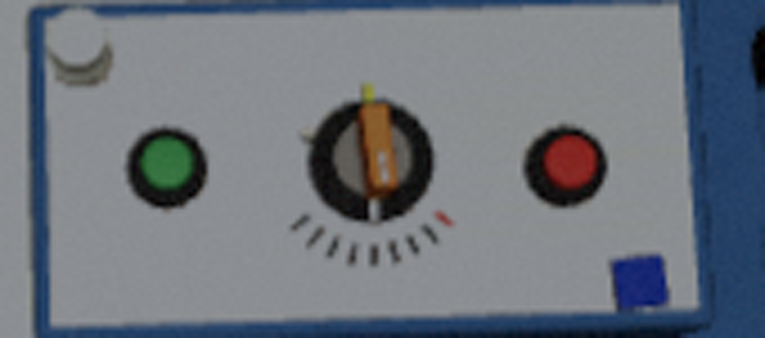

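View pics/dialz2.png

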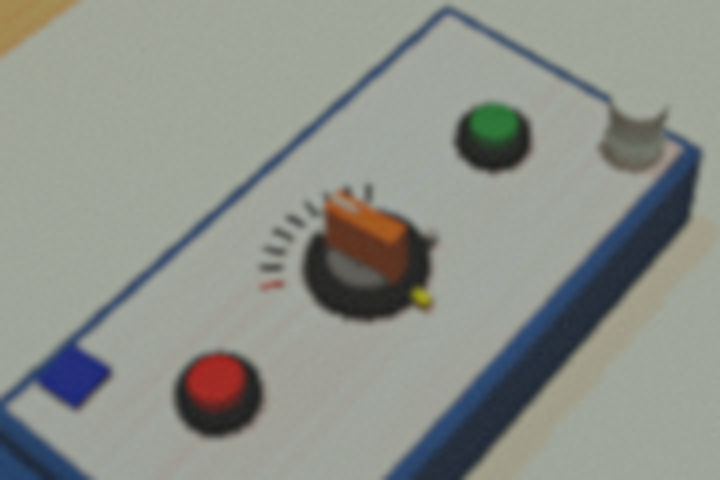

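The top picture shows the box at yaw ≈ 0, green button at (287,176) on the left, red at (376,175), dial at (333,174). The lug is at about (332,160), the peg at (318,170), and the pointer is near tick 4. I'll lift and travel high over the drum.

Request:
step_arm(steps=[[[0, 0, 0.4, 0, 0, 0], [0, 0, 0.8, 0, 0, 0], [0, 0, 1, 0, 0, 0], [0.2, 0.5, 1, 0, 0, -0.1], [0.4, 1, 1, 0, 0, -0.21], [0.4, 1, 1, 0, 0, -0.21]]], jaw=1)

```text
t: 0.9
ee_pos: [0.2641, -0.4378, 0.3809]
tool_rot: [-0.001, 1.0, 0.0, 0.0]
ft_force: [-0.4, -0.5, -0.0]
width: 0.0858
```

Request:
step_arm(steps=[[[0.3, 0.4, 0, 0, 0, 0], [0.5, 0.8, 0, 0, 0, 0], [0.5, 1, 0, 0, 0, 0], [0.5, 1, 0, 0, 0, 0]]])

```text
t: 1.4
ee_pos: [0.3403, -0.284, 0.3814]
tool_rot: [-0.001, 1.0, 0.004, 0.001]
ft_force: [-0.1, -0.2, -0.2]
width: 0.0853
```

Request:
step_arm(steps=[[[0.3, 0.4, 0, 0, 0, 0], [0.5, 0.8, 0, 0, 0, 0], [0.5, 1, 0, 0, 0, 0], [0.5, 1, 0, 0, 0, 0]]])

```text
t: 1.9
ee_pos: [0.416, -0.131, 0.3816]
tool_rot: [-0.001, 1.0, 0.007, 0.001]
ft_force: [1.1, -0.7, -0.2]
width: 0.0851
```

Request:
step_arm(steps=[[[0.3, 0.4, 0, 0, 0, 0], [0.5, 0.8, 0, 0, 0, 0], [0.5, 1, 0, 0, 0, 0], [0.5, 1, 0, 0, 0, 0]]])

```text
t: 2.4
ee_pos: [0.4916, 0.0213, 0.3812]
tool_rot: [-0.002, 1.0, 0.009, 0.001]
ft_force: [0.1, -1.0, 1.0]
width: 0.0855
```

Request:
step_arm(steps=[[[0, 0.3, -0.4, 0, 0, 0], [0, 0.3, -0.8, 0, 0, 0], [0, 0.3, -0.8, 0, 0, 0], [0, 0.3, -0.8, 0, 0, 0]]])

```text
t: 2.9
ee_pos: [0.4925, 0.0644, 0.2621]
tool_rot: [-0.002, 1.0, 0.008, 0.001]
ft_force: [0.5, -0.4, -0.1]
width: 0.0859
```

```bash
cat > snap.py <<'E'
import sys
from station import r, optics
import cv2, numpy as np
n,o=sys.argv[1:3]
s=r.read_state(); c=optics.camera_info(n); p,d=optics.snapshot(n)
np.savez(f"pics/{o}.npz",p=p,d=d,K=c["camera_matrix"],D=c["dist_coeffs"],R=c["R"],t=c["t"])
cv2.imwrite(f"pics/{o}.png",p[:,:,::-1])
print({k:np.round(v,3).tolist() for k,v in s.items()}, "cam",(-c["R"].T@c["t"]).round(3))
E
python3 snap.py wrist w1
```

```text
{'t': 2.9, 'q': [0.267, 0.314, -0.602, 1.776, 0.193, 1.11, -1.953], 'dq': [0.001, -0.025, -0.014, -0.037, -0.003, 0.006, -0.001], 'joint_efforts': [-0.302, -42.34, -4.094, -22.793, 0.039, -0.177, -0.073], 'ee_pos': [0.492, 0.064, 0.262], 'tool_rot': [-0.002, 1.0, 0.008, 0.001], 'ft_force': [0.541, -0.444, -0.081], 'torque': [0.012, 0.03, -0.048], 'width': 0.086} cam [0.568 0.065 0.404]
```

View pics/w1.png

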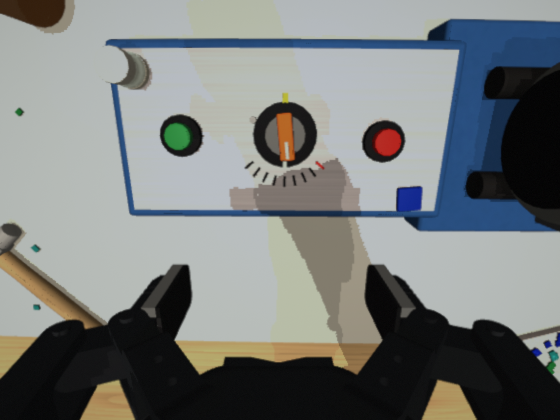

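```bash
python3 - <<'E'
from h import *
p,d,z=load("w1")
im=p[80:210,150:420,::-1]
cv2.imwrite("pics/w1z.png",cv2.resize(im,None,fx=2.9,fy=2.9,interpolation=cv2.INTER_CUBIC))
cv2.imwrite("pics/w1d.png",cv2.resize(p[85:195,235:335,::-1],None,fx=5.4,fy=5.4,interpolation=cv2.INTER_CUBIC))
for nm,lo,hi in (("green",(45,100,60),(80,255,255)),("red",(0,150,100),(4,255,255)),("orange",(5,120,120),(20,255,255)),("yellow",(24,120,100),(34,255,255)),("blue",(110,120,60),(125,255,255))):
    b,l=blob(p,lo,hi)
    for a,c,s in b:
        if 150<c[0]<430 and 80<c[1]<215:
            dd=d[int(c[1]),int(c[0])]
            print(nm,a,c,s, atd(z,[c],[dd]).round(4))
            if nm=="orange":
                ys,xs=np.nonzero((l==l[int(c[1])-10:int(c[1])-9,int(c[0]):int(c[0])+1][0,0]))
                P=atd(z,np.c_[xs,ys],d[ys,xs]); P=P[P[:,2]>.112]; print(len(P),P.mean(0),P[:,2].min(),P[:,2].max()); print(cv2.minAreaRect((P[:,:2]*1000).astype(np.float32)))
# black disc: dark pixels with depth height ~0.08
h=cv2.cvtColor(p,cv2.COLOR_RGB2HSV)
m=np.zeros(h.shape[:2],np.uint8); m[95:178,245:325]=255
m&=cv2.inRange(h,(0,0,0),(180,255,60))
ys,xs=np.nonzero(m); P=atd(z,np.c_[xs,ys],d[ys,xs]); print(len(P),np.median(P,0))
Q=P[(P[:,2]>.07)&(P[:,2]<.09)]; 
hull=cv2.convexHull((Q[:,:2]*1000).astype(np.float32)); print(cv2.minEnclosingCircle(hull))
# box top corner edges
for u,v in ((200,100),(350,100),(200,180),(430,180),(300,60)): print(atd(z,[(u,v)],[d[v,u]]).round(4))
E
```

```text
green 579 [176.8 136. ] [164 123  27  27] [[0.5499 0.1683 0.0915]]
red 557 [387.4 142. ] [375 129  26  27] [[ 0.5475 -0.0466  0.0906]]
red 17 [319.6 165.1] [316 162   8   7] [[0.5196 0.0187 0.0702]]
orange 638 [285.1 134.9] [276 113  18  48] [[0.554  0.0588 0.1182]]
624 [0.55366116 0.05897712 0.11715351] 0.11441690541262475 0.11993317129467318
((551.9237060546875, 58.73272705078125), (43.223175048828125, 13.630070686340332), 6.234655380249023)
yellow 52 [285.   97.7] [282  93   7  10] [[0.5888 0.059  0.0798]]
blue 574 [408.7 198.9] [397 187  25  25] [[ 0.4844 -0.0832  0.0772]]
1732 [0.55542762 0.06082033 0.0792817 ]
((538.1741333007812, 59.246116638183594), 46.563289642333984)
[[0.5859 0.1481 0.0698]]
[[ 0.5884 -0.0094  0.0699]]
[[0.5002 0.1534 0.0686]]
[[ 0.505  -0.1078  0.0696]]
[[0.6257 0.0445 0.0703]]
```

View pics/w1d.png

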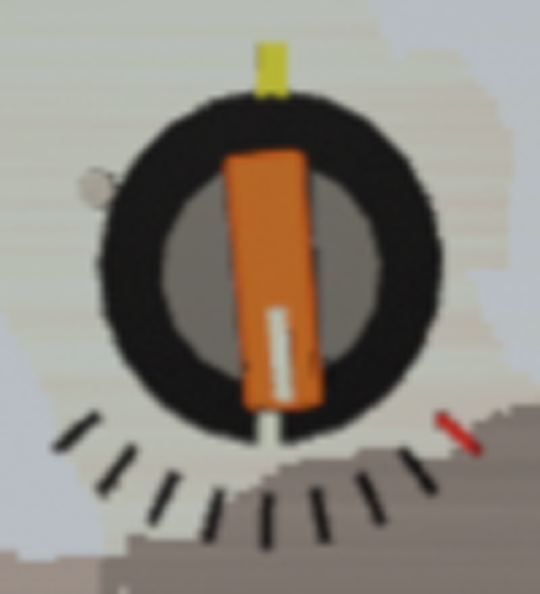

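Request:
step_arm(steps=[[[0.2, -0.02, -0.2, 0, 0, 0.06], [0.393, -0.036, -0.4, 0, 0, 0.06], [0.393, -0.036, -0.6, 0, 0, 0.06], [0.393, -0.036, -0.7, 0, 0, 0.06], [0.393, -0.036, -0.7, 0, 0, 0.06], [0.393, -0.036, -0.7, 0, 0, 0.06]]], jaw=0.7, squeeze=40)

```text
t: 3.7
ee_pos: [0.5529, 0.0595, 0.1597]
tool_rot: [-0.002, 0.998, 0.055, 0.003]
ft_force: [-0.3, -0.7, -0.4]
width: 0.0599
```

```bash
python3 snap.py wrist w2
```

```text
{'t': 3.7, 'q': [0.223, 0.507, -0.566, 1.79, 0.327, 0.932, -1.942], 'dq': [-0.002, -0.004, -0.001, 0.002, 0.003, -0.005, -0.001], 'joint_efforts': [0.128, -54.392, -6.0, -20.873, 0.021, -0.016, 0.003], 'ee_pos': [0.553, 0.06, 0.16], 'tool_rot': [-0.002, 0.998, 0.055, 0.003], 'ft_force': [-0.294, -0.742, -0.38], 'torque': [-0.044, 0.001, -0.071], 'width': 0.06} cam [0.627 0.067 0.302]
```

View pics/w2.png

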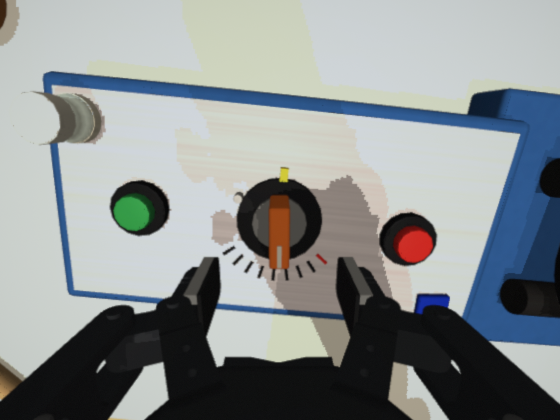

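```bash
python3 - <<'E'
from h import *
p,d,z=load("w2")
for nm,lo,hi in (("green",(45,100,60),(80,255,255)),("red",(0,150,100),(4,255,255)),("orange",(5,120,120),(20,255,255)),("yellow",(24,120,100),(34,255,255))):
    b,l=blob(p,lo,hi)
    for a,c,s in b:
        if 100<c[0]<440 and 150<c[1]<280:
            print(nm,a,c,s, atd(z,[c],[d[int(c[1]),int(c[0])]]).round(4))
h=cv2.cvtColor(p,cv2.COLOR_RGB2HSV)
m=cv2.inRange(h,(3,100,80),(22,255,255))
ys,xs=np.nonzero(m); k=(xs>255)&(xs<310)&(ys>180)&(ys<280); xs,ys=xs[k],ys[k]
P=atd(z,np.c_[xs,ys],d[ys,xs]); print(np.percentile(P[:,2],[1,20,50,80,99]))
P=P[P[:,2]>.113]; print(cv2.minAreaRect((P[:,:2]*1000).astype(np.float32)))
E
```

```text
green 1076 [131.7 212.2] [113 194  38  37] [[0.551  0.1679 0.0914]]
red 953 [414.4 245.2] [397 228  36  35] [[ 0.5485 -0.0458  0.0914]]
red 29 [321.1 258.3] [317 254  10  10] [[0.5206 0.0192 0.0715]]
orange 1037 [279.  235.9] [269 208  20  61] [[0.5548 0.0588 0.1176]]
yellow 107 [283.6 174.9] [279 168   9  14] [[0.5889 0.0591 0.0797]]
[0.08374739 0.11538237 0.11698183 0.11760924 0.11860194]
((578.9384155273438, 61.905181884765625), (97.10218811035156, 13.869121551513672), 6.795534133911133)
```

Request:
step_arm(steps=[[[-0.005, -0.006, -0.15, 0, 0, 0], [-0.005, -0.006, -0.3, 0, 0, 0], [-0.005, -0.006, -0.4, 0, 0, 0], [-0.005, -0.006, -0.46, 0, 0, 0], [-0.005, -0.006, -0.46, 0, 0, 0], [-0.005, -0.006, -0.46, 0, 0, 0]]])

```text
t: 4.5
ee_pos: [0.5525, 0.0589, 0.0913]
tool_rot: [-0.002, 0.998, 0.055, 0.004]
ft_force: [-0.0, 0.1, -0.1]
width: 0.06
```

Request:
step_arm(steps=[[[0, 0, 0, 0, 0, 0], [0, 0, 0, 0, 0, 0], [0, 0, 0, 0, 0, 0], [0, 0, 0, 0, 0, 0], [0, 0, 0, 0, 0, 0], [0, 0, 0, 0, 0, 0], [0, 0, 0, 0, 0, 0], [0, 0, 0, 0, 0, 0]]], jaw=0, squeeze=40)

```text
t: 5.5
ee_pos: [0.5527, 0.059, 0.0917]
tool_rot: [-0.002, 0.998, 0.055, 0.004]
ft_force: [-0.7, -0.9, 5.1]
width: 0.0132
```

```bash
python3 snap.py wrist w3
```

```text
{'t': 5.5, 'q': [0.188, 0.587, -0.519, 1.87, 0.397, 0.78, -2.004], 'dq': [-0.001, -0.0, -0.0, -0.001, -0.001, -0.001, -0.001], 'joint_efforts': [0.13, -55.093, -5.694, -17.43, 0.146, -0.41, 0.003], 'ee_pos': [0.553, 0.059, 0.092], 'tool_rot': [-0.002, 0.998, 0.055, 0.004], 'ft_force': [-0.68, -0.947, 5.09], 'torque': [-0.026, 0.274, 0.041], 'width': 0.013} cam [0.627 0.066 0.234]
```

View pics/w3.png

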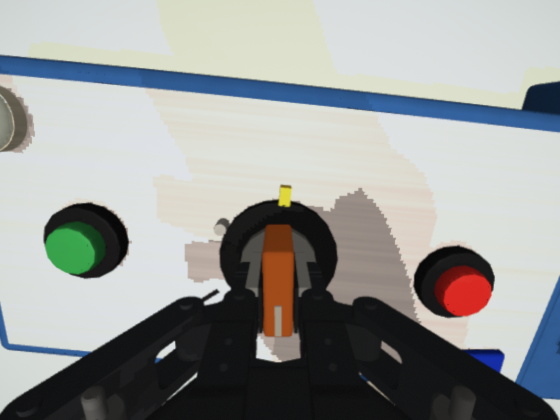

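Gripped: width 13.2 mm, fingers on the bar, lateral force ~1 N. Now winding anticlockwise.

Request:
step_arm(steps=[[[0, 0, 0, 0, 0, 0.03], [0, 0, 0, 0, 0, 0.06], [0, 0, 0, 0, 0, 0.09], [0, 0, 0, 0, 0, 0.12], [0, 0, 0, 0, 0, 0.14], [0, 0, 0, 0, 0, 0.14]]])

```text
t: 6.3
ee_pos: [0.5527, 0.0592, 0.0917]
tool_rot: [-0.003, 0.986, 0.164, 0.004]
ft_force: [-1.0, -0.0, 2.9]
width: 0.0127
```

```bash
python3 snap.py wrist w4
```

```text
{'t': 6.3, 'q': [0.228, 0.599, -0.583, 1.868, 0.443, 0.798, -1.829], 'dq': [-0.001, -0.001, 0.006, 0.001, -0.002, -0.002, -0.015], 'joint_efforts': [0.594, -56.229, -6.529, -17.779, 0.327, -0.185, 0.211], 'ee_pos': [0.553, 0.059, 0.092], 'tool_rot': [-0.003, 0.986, 0.164, 0.004], 'ft_force': [-0.962, -0.038, 2.945], 'torque': [0.117, 0.214, -0.025], 'width': 0.013} cam [0.623 0.082 0.234]
```

View pics/w4.png

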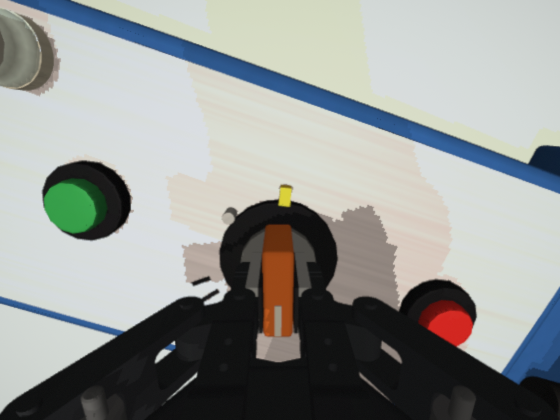

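Request:
step_arm(steps=[[[0, 0, 0, 0, 0, 0.03], [0, 0, 0, 0, 0, 0.06], [0, 0, 0, 0, 0, 0.09], [0, 0, 0, 0, 0, 0.12], [0, 0, 0, 0, 0, 0.15], [0, 0, 0, 0, 0, 0.18], [0, 0, 0, 0, 0, 0.21], [0, 0, 0, 0, 0, 0.24], [0, 0, 0, 0, 0, 0.27], [0, 0, 0, 0, 0, 0.3], [0, 0, 0, 0, 0, 0.3]]])

```text
t: 7.72
ee_pos: [0.5525, 0.0595, 0.0917]
tool_rot: [-0.004, 0.921, 0.39, 0.003]
ft_force: [-1.4, 2.3, 3.0]
width: 0.0133
```

```bash
python3 snap.py wrist w5
```

```text
{'t': 7.725, 'q': [0.309, 0.633, -0.719, 1.864, 0.538, 0.843, -1.45], 'dq': [-0.004, -0.002, 0.011, 0.001, -0.005, -0.003, -0.024], 'joint_efforts': [1.019, -56.095, -8.174, -17.801, 0.731, -0.118, 0.424], 'ee_pos': [0.553, 0.059, 0.092], 'tool_rot': [-0.004, 0.921, 0.39, 0.003], 'ft_force': [-1.39, 2.278, 2.974], 'torque': [0.346, 0.318, -0.117], 'width': 0.013} cam [0.605 0.112 0.234]
```

View pics/w5.png

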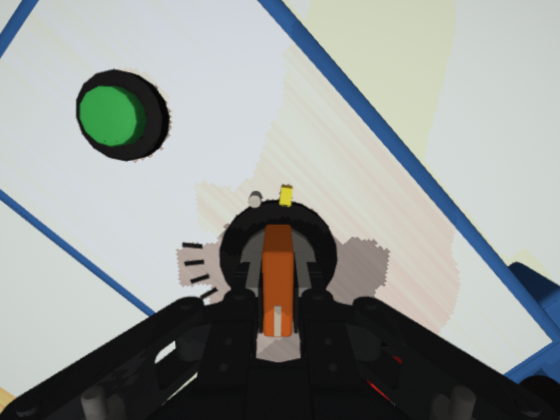

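Request:
step_arm(steps=[[[0, 0, 0, 0, 0, 0.02], [0, 0, 0, 0, 0, 0.04], [0, 0, 0, 0, 0, 0.06], [0, 0, 0, 0, 0, 0.08], [0, 0, 0, 0, 0, 0.1], [0, 0, 0, 0, 0, 0.11], [0, 0, 0, 0, 0, 0.11]]])

```text
t: 8.65
ee_pos: [0.5524, 0.0596, 0.0917]
tool_rot: [-0.004, 0.884, 0.468, 0.003]
ft_force: [-2.8, 2.0, 3.2]
width: 0.013
```

```bash
python3 snap.py wrist w6; python3 -c "
import cv2;i=cv2.imread('pics/w6.png');cv2.imwrite('pics/w6z.png',cv2.resize(i[130:300,190:370],None,fx=3,fy=3))"
```

```text
{'t': 8.65, 'q': [0.336, 0.647, -0.768, 1.863, 0.571, 0.863, -1.311], 'dq': [-0.003, -0.001, 0.004, -0.001, -0.002, -0.001, -0.008], 'joint_efforts': [1.253, -56.071, -8.62, -18.04, 0.812, -0.244, 0.117], 'ee_pos': [0.552, 0.06, 0.092], 'tool_rot': [-0.004, 0.884, 0.468, 0.003], 'ft_force': [-2.799, 1.994, 3.24], 'torque': [0.414, 0.455, 0.015], 'width': 0.013} cam [0.595 0.12  0.234]
```

View pics/w6z.png

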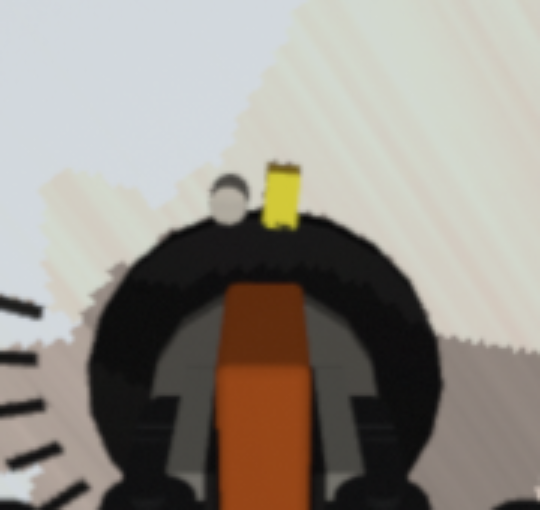

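Request:
step_arm(steps=[[[0, 0, 0, 0, 0, 0.01], [0, 0, 0, 0, 0, 0.02], [0, 0, 0, 0, 0, 0.03], [0, 0, 0, 0, 0, 0.04], [0, 0, 0, 0, 0, 0.04], [0, 0, 0, 0, 0, 0.04]]])

```text
t: 9.45
ee_pos: [0.5524, 0.0596, 0.0917]
tool_rot: [-0.004, 0.869, 0.495, 0.002]
ft_force: [-4.0, 2.1, 3.9]
width: 0.0133
```

```bash
cat > st.py <<'E'
from station import r
import numpy as np
s=r.read_state(); q=s["tool_rot"]
print("t",s["t"],"yaw",round(2*np.arctan2(q[2],q[1]),4),"F",np.round(s["ft_force"],2),"M",np.round(s["torque"],3),"e7",np.round(s["joint_efforts"],3),"p",np.round(s["ee_pos"],4),"w",round(float(s["width"]),4),"q7",round(s["q"][6],3))
E
python3 st.py
```

```text
t 9.45 yaw 1.0363 F [-3.98  2.09  3.89] M [ 0.377  0.504 -0.214] e7 [  1.138 -56.127  -8.937 -17.963   0.93   -0.224   0.175] p [0.5524 0.0596 0.0917] w 0.0133 q7 -1.261
```

Request:
step_arm(steps=[[[0, 0, 0, 0, 0, 0.005], [0, 0, 0, 0, 0, 0.01], [0, 0, 0, 0, 0, 0.015], [0, 0, 0, 0, 0, 0.015]]])

```text
t: 9.95
ee_pos: [0.5523, 0.0596, 0.0917]
tool_rot: [-0.004, 0.863, 0.506, 0.002]
ft_force: [-2.4, 1.5, 4.5]
width: 0.0132
```

```bash
python3 st.py
```

```text
t 9.95 yaw 1.0602 F [-2.43  1.51  4.48] M [ 0.388  0.496 -0.105] e7 [  1.18  -56.096  -8.999 -18.012   0.899  -0.256   0.143] p [0.5523 0.0596 0.0917] w 0.0132 q7 -1.242
```

Request:
step_arm(steps=[[[0, 0, 0, 0, 0, 0.005], [0, 0, 0, 0, 0, 0.01], [0, 0, 0, 0, 0, 0.015], [0, 0, 0, 0, 0, 0.015]]])

```text
t: 10.45
ee_pos: [0.5524, 0.0596, 0.0917]
tool_rot: [-0.004, 0.857, 0.516, 0.002]
ft_force: [-3.2, 1.6, 4.7]
width: 0.0138
```

```bash
python3 st.py
```

```text
t 10.45 yaw 1.084 F [-3.19  1.56  4.7 ] M [ 0.374  0.54  -0.02 ] e7 [  1.216 -56.059  -9.066 -18.033   0.889  -0.276   0.104] p [0.5524 0.0596 0.0917] w 0.0138 q7 -1.222
```

Request:
step_arm(steps=[[[0, 0, 0, 0, 0, 0.005], [0, 0, 0, 0, 0, 0.01], [0, 0, 0, 0, 0, 0.01]]])

```text
t: 10.82
ee_pos: [0.5524, 0.0596, 0.0917]
tool_rot: [-0.004, 0.853, 0.523, 0.002]
ft_force: [-3.6, 1.9, 4.2]
width: 0.0131
```

```bash
python3 st.py;  python3 snap.py wrist w7 >/dev/null; python3 -c "
import cv2;i=cv2.imread('pics/w7.png');cv2.imwrite('pics/w7z.png',cv2.resize(i[130:300,190:370],None,fx=3,fy=3))"
```

```text
t 10.825 yaw 1.0996 F [-3.6   1.93  4.24] M [ 0.4    0.57  -0.235] e7 [  1.046 -56.09   -9.263 -17.898   1.027  -0.237   0.305] p [0.5524 0.0596 0.0917] w 0.0131 q7 -1.21
```

View pics/w7z.png

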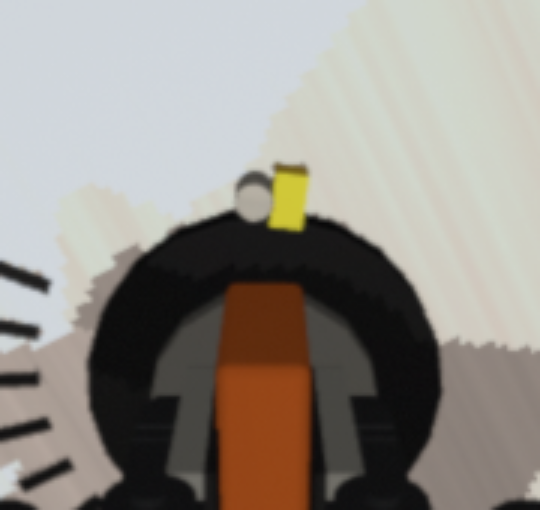

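Request:
step_arm(steps=[[[0, 0, 0, 0, 0, 0.003], [0, 0, 0, 0, 0, 0.006], [0, 0, 0, 0, 0, 0.006]]])

```text
t: 11.25
ee_pos: [0.5524, 0.0596, 0.0917]
tool_rot: [-0.004, 0.85, 0.526, 0.002]
ft_force: [-3.1, 1.6, 3.5]
width: 0.0136
```

```bash
python3 st.py
```

```text
t 11.25 yaw 1.1088 F [-3.13  1.58  3.49] M [ 0.441  0.594 -0.377] e7 [  0.939 -56.129  -9.383 -17.818   1.127  -0.214   0.427] p [0.5524 0.0596 0.0917] w 0.0136 q7 -1.202
```

Request:
step_arm(steps=[[[0, 0, 0, 0, 0, 0.003], [0, 0, 0, 0, 0, 0.003], [0, 0, 0, 0, 0, 0.003]]])

```text
t: 11.62
ee_pos: [0.5524, 0.0596, 0.0917]
tool_rot: [-0.004, 0.849, 0.528, 0.002]
ft_force: [-2.7, 1.8, 4.2]
width: 0.0131
```

```bash
python3 st.py
```

```text
t 11.625 yaw 1.1134 F [-2.7   1.78  4.16] M [ 0.424  0.554 -0.485] e7 [  0.887 -56.152  -9.44  -17.785   1.179  -0.207   0.472] p [0.5524 0.0596 0.0917] w 0.0131 q7 -1.198
```

The lug bears on the peg (image shows them touching; torque −0.49 N m, about 11 N at the lug). Now clockwise.

Request:
step_arm(steps=[[[0, 0, 0, 0, 0, -0.02], [0, 0, 0, 0, 0, -0.05], [0, 0, 0, 0, 0, -0.08], [0, 0, 0, 0, 0, -0.11], [0, 0, 0, 0, 0, -0.14], [0, 0, 0, 0, 0, -0.17], [0, 0, 0, 0, 0, -0.2], [0, 0, 0, 0, 0, -0.23], [0, 0, 0, 0, 0, -0.26], [0, 0, 0, 0, 0, -0.28], [0, 0, 0, 0, 0, -0.28]]])

```text
t: 13.0
ee_pos: [0.5526, 0.0594, 0.0917]
tool_rot: [-0.003, 0.944, 0.33, 0.003]
ft_force: [-1.5, 0.3, 2.9]
width: 0.0133
```

```bash
python3 st.py; python3 snap.py wrist w8 >/dev/null
```

```text
t 13.0 yaw 0.6734 F [-1.54  0.33  2.87] M [0.164 0.242 0.017] e7 [  0.649 -56.494  -7.759 -17.836   0.361  -0.21   -0.215] p [0.5526 0.0594 0.0917] w 0.0133 q7 -1.554
```

View pics/w8.png

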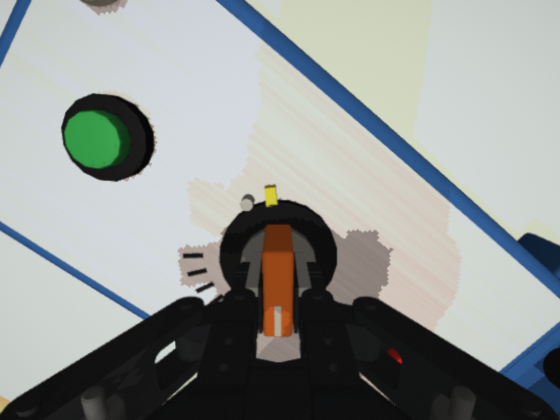

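```bash
cat > dial.py <<'E'
import sys
from h import *
def dial(n):
    p,d,z=load(n); h=cv2.cvtColor(p,cv2.COLOR_RGB2HSV); m=cv2.inRange(h,(24,120,100),(34,255,255))
    ys,xs=np.nonzero(m); P=atd(z,np.c_[xs,ys],d[ys,xs])
    k=(abs(np.hypot(P[:,0]-.552,P[:,1]-.059)-.037)<.012)&(abs(P[:,2]-.079)<.01); c=np.median(P[k],0)
    return k.sum(),c.round(4),0.88-np.arctan2(c[1]-.0589,c[0]-.552)
for n in sys.argv[1:]: print(n,*dial(n))
E
python3 dial.py w1 w2 w3 w4 w5 w6 w7 w8
```

```text
w1 51 [0.5886 0.059  0.0791] 0.877432270516852
w2 105 [0.5887 0.0591 0.0791] 0.8740631565122424
w3 219 [0.589  0.0591 0.0791] 0.8755709154589671
w4 222 [0.5879 0.0671 0.0792] 0.6544625076870123
w5 209 [0.5806 0.0824 0.0792] 0.1911732992778672
w6 215 [0.5753 0.0877 0.0792] -0.011655069534334705
w7 219 [0.5725 0.0894 0.0793] -0.09859668418413192
w8 215 [0.5786 0.0848 0.0792] 0.10690586467139618
```

Request:
step_arm(steps=[[[0, 0, 0, 0, 0, -0.03], [0, 0, 0, 0, 0, -0.06], [0, 0, 0, 0, 0, -0.09], [0, 0, 0, 0, 0, -0.12], [0, 0, 0, 0, 0, -0.15], [0, 0, 0, 0, 0, -0.18], [0, 0, 0, 0, 0, -0.21], [0, 0, 0, 0, 0, -0.24], [0, 0, 0, 0, 0, -0.27], [0, 0, 0, 0, 0, -0.3], [0, 0, 0, 0, 0, -0.33], [0, 0, 0, 0, 0, -0.36], [0, 0, 0, 0, 0, -0.37], [0, 0, 0, 0, 0, -0.37]]])

```text
t: 14.8
ee_pos: [0.5527, 0.059, 0.0917]
tool_rot: [-0.002, 0.999, 0.047, 0.004]
ft_force: [-0.7, 0.5, 2.5]
width: 0.0131
```

```bash
python3 st.py; python3 snap.py wrist w9 >/dev/null; python3 dial.py w9
```

```text
t 14.8 yaw 0.0935 F [-0.74  0.49  2.46] M [-0.187  0.207  0.145] e7 [-4.8000e-02 -5.6433e+01 -5.9670e+00 -1.7933e+01 -1.3500e-01 -4.1000e-01
 -2.5300e-01] p [0.5527 0.059  0.0917] w 0.0131 q7 -2.018
w9 225 [0.5883 0.0662 0.0792] 0.6803250374448735
```

View pics/w9.png

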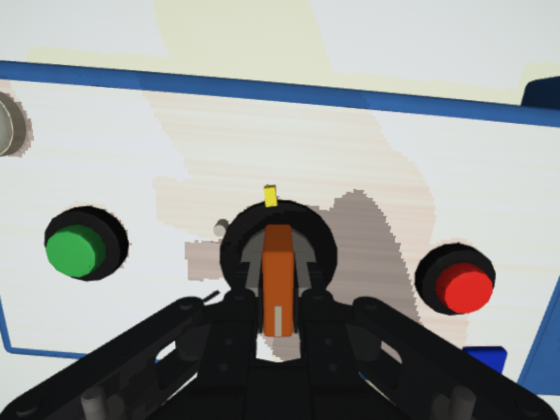

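Request:
step_arm(steps=[[[0, 0, 0, 0, 0, -0.02], [0, 0, 0, 0, 0, -0.04], [0, 0, 0, 0, 0, -0.06], [0, 0, 0, 0, 0, -0.08], [0, 0, 0, 0, 0, -0.1], [0, 0, 0, 0, 0, -0.12], [0, 0, 0, 0, 0, -0.135], [0, 0, 0, 0, 0, -0.135]]])

```text
t: 15.85
ee_pos: [0.5527, 0.0589, 0.0917]
tool_rot: [-0.001, 0.998, -0.059, 0.004]
ft_force: [0.5, -0.8, 2.7]
width: 0.0132
```

```bash
python3 st.py; python3 snap.py wrist w10 >/dev/null; python3 dial.py w10
```

```text
t 15.85 yaw -0.1188 F [ 0.46 -0.83  2.69] M [-0.325  0.182  0.099] e7 [ -0.503 -56.382  -5.487 -18.023  -0.285  -0.555  -0.27 ] p [0.5527 0.0589 0.0917] w 0.0132 q7 -2.187
w10 204 [0.5893 0.0584 0.0792] 0.8937575407720127
```

Request:
step_arm(steps=[[[0, 0, 0, 0, 0, -0.015], [0, 0, 0, 0, 0, -0.03], [0, 0, 0, 0, 0, -0.045], [0, 0, 0, 0, 0, -0.058], [0, 0, 0, 0, 0, -0.058]]])

```text
t: 16.52
ee_pos: [0.5527, 0.0588, 0.0917]
tool_rot: [-0.001, 0.994, -0.105, 0.004]
ft_force: [-1.2, -0.5, 3.6]
width: 0.0129
```

```bash
python3 st.py; python3 snap.py wrist w11 >/dev/null; python3 dial.py w11
```

```text
t 16.525 yaw -0.2101 F [-1.16 -0.46  3.59] M [-0.399  0.21   0.017] e7 [ -0.7   -56.325  -5.3   -18.042  -0.244  -0.598  -0.14 ] p [0.5527 0.0588 0.0917] w 0.0129 q7 -2.259
w11 227 [0.5884 0.0542 0.0792] 1.0078276603103724
```

Request:
step_arm(steps=[[[0, 0, 0, 0, 0, -0.008], [0, 0, 0, 0, 0, -0.016], [0, 0, 0, 0, 0, -0.016]]])

```text
t: 16.95
ee_pos: [0.5526, 0.0588, 0.0917]
tool_rot: [-0.001, 0.993, -0.117, 0.004]
ft_force: [-1.2, -1.0, 3.4]
width: 0.0134
```

```bash
python3 st.py; python3 snap.py wrist w12 >/dev/null; python3 dial.py w12
```

```text
t 16.95 yaw -0.2351 F [-1.25 -1.05  3.35] M [-0.293  0.261 -0.054] e7 [ -0.66  -56.295  -5.192 -18.055  -0.212  -0.598  -0.084] p [0.5526 0.0588 0.0917] w 0.0134 q7 -2.279
w12 218 [0.5883 0.0509 0.0793] 1.097787137916718
```

It snapped into click 5 (1.098 rad by the lug). Releasing and lifting.

Request:
step_arm(steps=[[[0, 0, 0, 0, 0, 0], [0, 0, 0, 0, 0, 0], [0, 0, 0, 0, 0, 0], [0, 0, 0, 0, 0, 0], [0, 0, 0, 0, 0, 0]]], jaw=0.6)

```text
t: 17.62
ee_pos: [0.5527, 0.0588, 0.0917]
tool_rot: [-0.001, 0.993, -0.117, 0.004]
ft_force: [0.5, 0.7, 0.0]
width: 0.0515
```

Request:
step_arm(steps=[[[0, 0, 0.15, 0, 0, 0], [0, 0, 0.4, 0, 0, 0], [0, 0, 0.6, 0, 0, 0], [0, 0, 0.6, 0, 0, 0]]])

```text
t: 18.12
ee_pos: [0.554, 0.0592, 0.184]
tool_rot: [-0.002, 0.993, -0.117, 0.007]
ft_force: [0.4, 0.2, -0.6]
width: 0.0514
```

```bash
python3 st.py; python3 snap.py wrist w13 >/dev/null; python3 dial.py w13; python3 - <<'E'
from h import *
p,d,z=load("w13")
h=cv2.cvtColor(p,cv2.COLOR_RGB2HSV); m=cv2.inRange(h,(45,100,60),(80,255,255))
ys,xs=np.nonzero(m); P=atd(z,np.c_[xs,ys],d[ys,xs])
k=np.hypot(P[:,0]-.55,P[:,1]-.168)<.03; P=P[k]; print(len(P),np.median(P,0),P.min(0),P.max(0))
P=P[P[:,2]>.088]
print(cv2.minEnclosingCircle((P[:,:2]*1000).astype(np.float32)))
E
```

```text
t 18.125 yaw -0.235 F [ 0.44  0.21 -0.59] M [-0.01   0.01   0.059] e7 [  0.179 -55.908  -4.821 -23.003  -0.114   0.412   0.154] p [0.554  0.0592 0.184 ] w 0.0514 q7 -2.21
w13 85 [0.5887 0.0508 0.0794] 1.0968760729384577
788 [0.55075839 0.16760527 0.09102785] [0.53251592 0.15499157 0.08043797] [0.56336064 0.18734423 0.09320175]
((549.5289916992188, 168.4616241455078), 13.88641357421875)
```

View pics/w13.png

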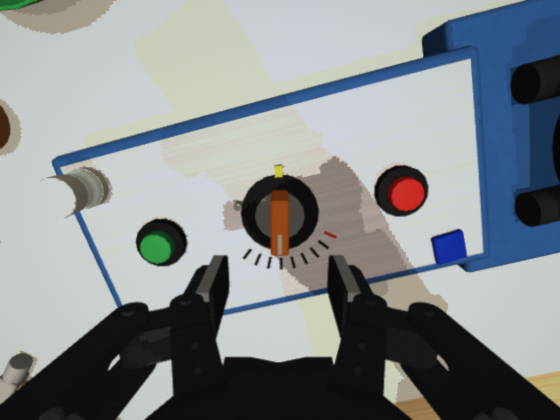

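Request:
step_arm(steps=[[[-0.01, 0.3, 0, 0, 0, 0], [-0.02, 0.6, 0, 0, 0, 0], [-0.025, 0.72, 0, 0, 0, 0], [-0.025, 0.72, 0, 0, 0, 0], [-0.025, 0.72, -0.2, 0, 0, 0], [-0.025, 0.72, -0.4, 0, 0, 0], [-0.025, 0.72, -0.5, 0, 0, 0], [-0.025, 0.72, -0.5, 0, 0, 0]]], jaw=0, squeeze=20)

```text
t: 19.18
ee_pos: [0.549, 0.1653, 0.1065]
tool_rot: [-0.001, 0.993, -0.118, 0.004]
ft_force: [-0.2, -0.6, -0.2]
width: 0.0002
```

```bash
python3 st.py; python3 snap.py wrist w14 >/dev/null; python3 dial.py w14
```

```text
t 19.175 yaw -0.2364 F [-0.19 -0.56 -0.18] M [-0.018 -0.009  0.018] e7 [ 3.0000e-02 -5.7915e+01 -4.8280e+00 -1.8680e+01  1.4200e-01 -2.9000e-01
 -9.1000e-02] p [0.549  0.1653 0.1065] w 0.0002 q7 -2.458
w14 196 [0.5882 0.0513 0.0792] 1.087864846524924
```

View pics/w14.png

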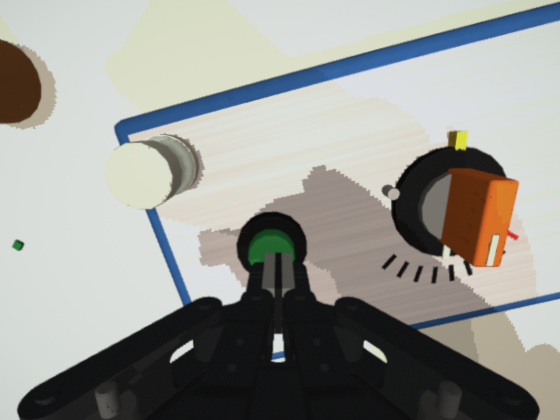

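Request:
step_arm(steps=[[[0.006, 0.017, -0.03, 0, 0, 0], [0.006, 0.017, -0.06, 0, 0, 0], [0.006, 0.017, -0.085, 0, 0, 0], [0.006, 0.017, -0.085, 0, 0, 0]]])

```text
t: 19.73
ee_pos: [0.5503, 0.1685, 0.0945]
tool_rot: [-0.001, 0.993, -0.118, 0.005]
ft_force: [-0.0, 0.3, 0.3]
width: -0.0004
```

Request:
step_arm(steps=[[[0, 0, -0.007, 0, 0, 0], [0, 0, -0.014, 0, 0, 0], [0, 0, -0.014, 0, 0, 0]]])

```text
t: 20.1
ee_pos: [0.5503, 0.1685, 0.0924]
tool_rot: [-0.001, 0.993, -0.118, 0.005]
ft_force: [0.3, -0.2, -0.9]
width: -0.0002
```

Request:
step_arm(steps=[[[0, 0, -0.007, 0, 0, 0], [0, 0, -0.014, 0, 0, 0], [0, 0, -0.014, 0, 0, 0]]])

```text
t: 20.48
ee_pos: [0.5504, 0.1685, 0.0905]
tool_rot: [-0.001, 0.993, -0.118, 0.005]
ft_force: [-1.1, -0.4, 5.3]
width: 0.0001
```

Request:
step_arm(steps=[[[0, 0, -0.005, 0, 0, 0], [0, 0, -0.01, 0, 0, 0], [0, 0, -0.01, 0, 0, 0]]])

```text
t: 20.85
ee_pos: [0.5504, 0.1685, 0.0892]
tool_rot: [-0.001, 0.993, -0.118, 0.005]
ft_force: [-2.4, -1.2, 5.9]
width: 0.0002
```

```bash
python3 st.py
```

```text
t 20.85 yaw -0.2359 F [-2.45 -1.2   5.9 ] M [-0.12   0.415  0.023] e7 [-1.3100e-01 -5.6965e+01 -4.7780e+00 -1.8123e+01  1.5100e-01 -6.8900e-01
 -6.0000e-03] p [0.5504 0.1685 0.0892] w 0.0002 q7 -2.476
```

Request:
step_arm(steps=[[[0, 0, -0.006, 0, 0, 0], [0, 0, -0.01, 0, 0, 0], [0, 0, -0.01, 0, 0, 0]]])

```text
t: 21.22
ee_pos: [0.5504, 0.1685, 0.0881]
tool_rot: [-0.001, 0.993, -0.118, 0.005]
ft_force: [-1.7, -1.8, 8.6]
width: 0.0002
```

```bash
python3 st.py
```

```text
t 21.225 yaw -0.2358 F [-1.68 -1.78  8.57] M [-0.157  0.466  0.036] e7 [-1.5800e-01 -5.6346e+01 -4.7100e+00 -1.8017e+01  1.7900e-01 -8.3800e-01
 -6.0000e-03] p [0.5504 0.1685 0.0881] w 0.0002 q7 -2.477
```

Request:
step_arm(steps=[[[0, 0, -0.004, 0, 0, 0], [0, 0, -0.006, 0, 0, 0], [0, 0, -0.006, 0, 0, 0]]])

```text
t: 21.6
ee_pos: [0.5504, 0.1685, 0.0876]
tool_rot: [-0.001, 0.993, -0.118, 0.006]
ft_force: [-2.2, -0.8, 8.0]
width: -0.0002
```

```bash
python3 st.py;  python3 snap.py wrist w15 >/dev/null; python3 dial.py w15
```

```text
t 21.6 yaw -0.2359 F [-2.16 -0.85  7.99] M [-0.193  0.499 -0.054] e7 [-1.6700e-01 -5.6126e+01 -4.6830e+00 -1.7992e+01  1.9100e-01 -8.9700e-01
 -4.0000e-03] p [0.5504 0.1685 0.0876] w -0.0002 q7 -2.478
w15 266 [0.5882 0.0512 0.0792] 1.0901646534101246
```

Request:
step_arm(steps=[[[0, 0, -0.004, 0, 0, 0], [0, 0, -0.008, 0, 0, 0], [0, 0, -0.008, 0, 0, 0]]])

```text
t: 22.02
ee_pos: [0.5504, 0.1685, 0.0869]
tool_rot: [-0.001, 0.993, -0.118, 0.006]
ft_force: [-3.0, -1.4, 8.8]
width: 0.0006
```

```bash
python3 st.py
```

```text
t 22.025 yaw -0.236 F [-3.04 -1.44  8.77] M [-0.194  0.541  0.004] e7 [-1.8800e-01 -5.5718e+01 -4.6350e+00 -1.7908e+01  2.0900e-01 -9.8800e-01
 -6.0000e-03] p [0.5504 0.1685 0.0869] w 0.0006 q7 -2.479
```

Request:
step_arm(steps=[[[0, 0, -0.004, 0, 0, 0], [0, 0, -0.008, 0, 0, 0], [0, 0, -0.008, 0, 0, 0]]])

```text
t: 22.4
ee_pos: [0.5504, 0.1685, 0.0863]
tool_rot: [-0.001, 0.993, -0.118, 0.006]
ft_force: [-2.1, -1.5, 9.9]
width: 0.0001
```

```bash
python3 st.py; python3 snap.py wrist w16
```

```text
t 22.4 yaw -0.2359 F [-2.14 -1.53  9.88] M [-0.214  0.645 -0.036] e7 [-1.9900e-01 -5.5371e+01 -4.5930e+00 -1.7846e+01  2.2500e-01 -1.0690e+00
 -6.0000e-03] p [0.5504 0.1685 0.0863] w 0.0001 q7 -2.48
{'t': 22.4, 'q': [-0.075, 0.601, -0.418, 1.827, 0.342, 0.774, -2.48], 'dq': [-0.001, -0.002, -0.0, -0.0, 0.0, 0.001, -0.001], 'joint_efforts': [-0.199, -55.371, -4.593, -17.846, 0.225, -1.069, -0.006], 'ee_pos': [0.55, 0.169, 0.086], 'tool_rot': [-0.001, 0.993, -0.118, 0.006], 'ft_force': [-2.143, -1.533, 9.885], 'torque': [-0.214, 0.645, -0.036], 'width': 0.0} cam [0.622 0.151 0.229]
```

View pics/w16.png

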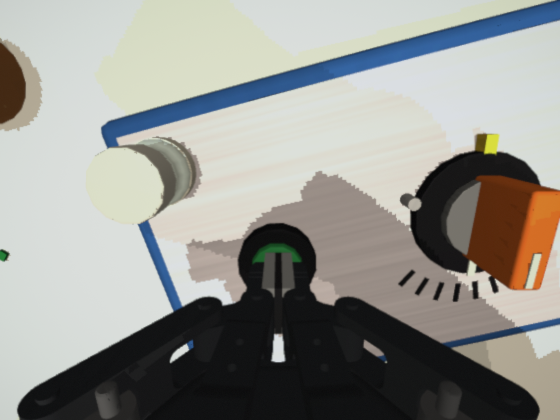

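The button is visibly flush with its collar, at 9.9 N (about 5.9 mm). Releasing.

Request:
step_arm(steps=[[[0, 0, 0.02, 0, 0, 0], [0, 0, 0.04, 0, 0, 0], [0, 0, 0.08, 0, 0, 0], [0, 0, 0.2, 0, 0, 0], [0, 0, 0.5, 0, 0, 0], [0, 0, 0.8, 0, 0, 0], [0, 0, 0.8, 0, 0, 0], [0, 0, 0.8, 0, 0, 0]]])

```text
t: 23.45
ee_pos: [0.5501, 0.1682, 0.2059]
tool_rot: [-0.001, 0.993, -0.118, 0.006]
ft_force: [-0.6, -0.9, -0.2]
width: 0.0
```

```bash
python3 st.py; python3 snap.py wrist w17 >/dev/null; python3 dial.py w17; python3 - <<'E'
from h import *
p,d,z=load("w17")
for nm,lo,hi,y in (("green",(45,100,60),(80,255,255),.168),("red",(0,150,100),(4,255,255),-.046)):
    m=cv2.inRange(cv2.cvtColor(p,cv2.COLOR_RGB2HSV),lo,hi)
    ys,xs=np.nonzero(m); P=atd(z,np.c_[xs,ys],d[ys,xs]); P=P[np.hypot(P[:,0]-.55,P[:,1]-y)<.03]; print(nm,len(P),np.median(P,0).round(4) if len(P) else '')
E
```

```text
t 23.45 yaw -0.236 F [-0.61 -0.94 -0.17] M [-0.037 -0.013  0.016] e7 [-1.0300e-01 -5.7549e+01 -5.1860e+00 -2.4118e+01  1.5000e-02 -5.6000e-02
  1.4000e-02] p [0.5501 0.1682 0.2059] w 0.0 q7 -2.395
w17 83 [0.588  0.0513 0.0792] 1.088293093861898
green 692 [0.5505 0.1687 0.0911]
red 764 [ 0.5481 -0.0457  0.0911]
```

View pics/w17.png

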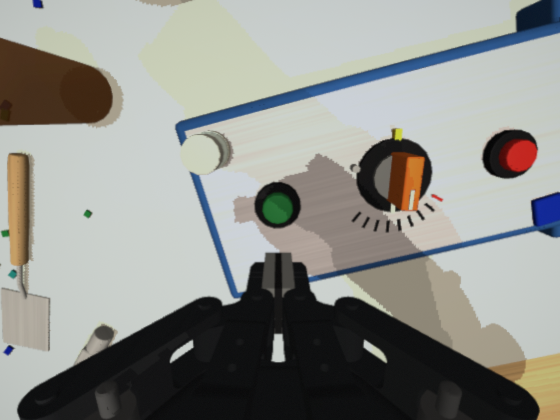

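The green button is back up (top at 0.0911 m, same as red). The dial reads 1.09 by the lug, nothing nearby has moved, and the arm is clear.

```bash
python3 -c "
from station import job
print(job.sign_off())"
```

```text
the job is handed in; nothing more can be done
None
```

The timer is set to the fifth click and started, and the job is handed in after about 23.5 s of the 72 s allowed. Sign-off gave no verdict.

- **Stop peg:** I wound the dial back from click 4 until the lug touched the peg. At −0.38 to −0.49 N m at the grip, I estimate 8 to 11 N on the peg, inside the 3 to 20 N limits. The wrist picture shows the lug and peg touching.
- **Five clicks:** I turned clockwise until the dial snapped into click 5, then let go. The lug position reads 1.088–1.098 rad against the target 1.10, and stayed there through the button press.
- **Start button:** I pressed it gently to 9.9 N, which is about 5.9 mm, and released it. Its top is back at 0.0911 m, the same height as the red one.
- **Everything else:** The red button is up. The jar, bottle and spatula looked undisturbed in the last picture, which shows only part of the tile and hammer. I did not measure any of them afterwards, but the arm stayed clear of them. It ended free of contact, about 115 mm above the button.

One disagreement: the force readings were noisy by about 1 N, so partway through the press the force and the button height did not quite match. I settled it by pressing on until the spring force and the picture both showed the button near the bottom.

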